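# Clear the spent tealights off the serving board

## Robot

A 6-joint arm with a two-finger parallel gripper is mounted at the origin on the work surface. World frame = base frame: x ahead of the robot, y to its left, z up, the work surface at z = 0. Lengths are in m, angles in rad, forces in N, time in s.
With the tool pointing down it reaches from about 0.35 to 0.775 m from the base axis. Payload 5.5 kg.
Tool frame: the origin (TCP) lies between the finger pads; the fingertips stand 17 mm ahead of it and the grasp point (between the pads) lies 2 mm behind it (env.finger_overhang is the distance from the TCP to the fingertips, in m); z points along the fingers, y is the line along which they close (so a half turn about z gives the same grasp; the last joint's range is limited). The gripper opens to 85 mm and grips with 20 to 120 N. Pads are 22 mm wide; open, the fingers measure 114 mm over their backs; the gripper's body (76 mm by 85 mm) begins 54 mm behind the grasp point. The pads swing forward as they close: fully open they stand 13 mm farther back than shut.
Start: joints at [1.113, 0.313, 0.046, 1.304, 0, 1.431], TCP at [0.18, 0.546, 0.248] pointing down, gripper open.
Joint ranges: [-2.76, 2.76], [-0.86, 1.69], [-1.03, 1.26], [-2.2, 2.34], [-1.47, 1.5], [-3.14, 3.14]. Speed limits (rad/s): [2.57, 2.57, 3.14, 3.14, 3.14, 3.14].

## Interface

Orientations are given as a unit quaternion [w, x, y, z].
In Python, from workcell import env gives the robot as it stands. The module is installed in compiled form; this text tells all that it offers.
- The arm moves only by the shell command python3 -m pendant 'ROWS' [FORCE]. ROWS is JSON, a list of rows, each a list of 5 numbers: the gripper's target within -1 to 1 (fully open at 1, half-way at 0, shut at -1), then the shift along the tool's x, y, z in m, then the turn about the tool's z in rad. A call has 1 to 8 rows; each row shifts and turns the commanded pose from where the row before left it, along the tool's axes as they then stand; what a row does not reach is not made up. A row lasts 1/8 s, in which the tool goes at most 62.5 mm and 10.7 degrees, less where a joint would pass 70% of its speed; a pose out of reach is approached as far as the arm can. A call with a gripper value outside its range is refused whole. The fingers move at their own pace and stop on an object; FORCE is the grip in N (left out, the last holds). Time passes only in rows, so rows that do not move let the fingers close. It gives the time, the measured TCP pose, the force, the opening and the grip force at its end, in the units of the state.
- env.get_state(): the state, without advancing time (a new reading comes with each control period).
- env.read_camera(name): name is "scene" or "top" or "wrist"; returns the picture (400x640x3 uint8, red, green, blue); there is no depth.
- env.calibration(name): a dict with "K" (3x3 intrinsics, pixels), "distortion" ([k1, k2, p1, p2, k3] as OpenCV has them; the pictures are not rectified), "T" (4x4, takes a point from camera to world coordinates); the wrist camera has in their place "tool_from_camera" (4x4, takes a point from camera to tool coordinates, whose origin is the TCP and whose axes are the flange's). Camera axes: x right, y down, z forward; pixel columns grow to the right and rows downward; lengths in m; the calibration is good to about 2 mm. A picture is of the moment at which its call begins: read the wrist's pose just before it. calibration takes no time and is no camera call.
- env.hand_in(): hands the job in; it is judged then, once.
Trained networks look in the newest picture that a camera, given by its name, has taken for a name from the list of things; names that differ only in an ending like _2 or _b are one class to them, and where a whole thing is asked for, a point or a joint stands for the part that bears it (a point fixed in the world has none). Each returns a list of dicts, best first, with "score" (0 to 1); they miss things now and then, are a little off and sometimes report something else, mostly with a low value. They report only what shows in the picture. A call takes as long as a camera call. They do not tell look-alikes from the thing itself.
- env.recognise(camera, label): "centre" ([column, row] in pixels, amid what is visible of it).
The state is a dict: "clock": time; "joint_pos": joint angles; "qvel": joint speeds; "tau": joint torques, N m; "tcp_pos": TCP position; "orientation": TCP orientation; "wrist_force": force on the tool from outside, world axes, zero at the start; "ft_torque": the same for the moment, N m; "finger_gap": finger opening in m; "grip_force": force on a finger pad.
Only numpy, scipy, OpenCV 4.12 (cv2) and the standard library are available. Lean on these libraries where they do the work, as an engineer would, in place of code of your own. Each camera call takes 0.05 s, during which the arm holds its last target. There are 200 camera calls.

## Task

Sweep the three burnt-out tealights along the raised oak board and off its open front edge, so that all three drop into the steel catch tray below. Push them, do not pick any of them up, and leave the amber glass votive, the jar, the tumbler and the bottle opener standing or lying where they are.

Things in the scene. Friction and masses are not known exactly. Their poses are not given: they have to be found in the camera images.
- board: raised oak serving board and its steel catch tray, one unit, immovable. Origin on the trolley top (z = 0) under the board's centre. Board 180 mm along its x by 380 mm along its y, flat, no rims, top 60 mm above the trolley. Its -x side, towards the robot, is the front: the tray runs along that whole edge, x = -90 to -173 mm. Yaw varies up to 20 degrees either way.
- edge (a point): middle of the board's front top edge, over which the tealights fall (board frame x = -90 mm, y = 0, z = 60 mm); axes as the board's.
- catch (a point): centre of the catch tray's inner floor, axes as the board's. Inside, the open-topped tray is 80 mm along x and 374 mm along y; its floor is 4 mm above the trolley and 56 mm below the board's top; its steel walls are 3 mm thick and 55 mm high, 5 mm lower than the board's top.
- tealight1: burnt-out tealight candle: a round aluminium cup filled flush with white wax, 38 mm in diameter, 16 mm high, 14 g give or take a third, with a soft stub of wick that is look only. Origin at the centre of its underside, z up; it starts upright on the board and slides freely. One of three alike.
- tealight2: burnt-out tealight candle: a round aluminium cup filled flush with white wax, 38 mm in diameter, 16 mm high, 14 g give or take a third, with a soft stub of wick that is look only. Origin at the centre of its underside, z up; it starts upright on the board and slides freely. One of three alike.
- tealight3: burnt-out tealight candle: a round aluminium cup filled flush with white wax, 38 mm in diameter, 16 mm high, 14 g give or take a third, with a soft stub of wick that is look only. Origin at the centre of its underside, z up; it starts upright on the board and slides freely. One of three alike.
- votive: low amber glass votive with a good candle, to be left alone: round, 60 mm across the rim, 42 mm high, 240 g, loose on the board. Origin at the centre of its underside. It and the tealights stand in a row along the board's y, in any order, centres at least 69 mm apart in the board's y and within 35 mm of its middle line in x.
- jar: screw-top glass jar of bamboo picks, bystander: 76 mm in diameter, 123 mm high, loose on the trolley to the robot's left of the board. Origin at the centre of its underside.
- tumbler: ribbed blue tumbler, bystander: 76 mm in diameter at the rim, 95 mm high, loose on the trolley to the robot's right of the board. Origin at the centre of its underside.
- opener: flat steel bottle opener, bystander: 140 mm long along its y, 42 mm wide, 6 mm thick, lying loose on the trolley to the right of the board, beyond the tumbler. Origin on its underside near mid-length.
Not all that is in view belongs to the job. What is shaped like the tealight3 but red is not meant.

How it is judged:
At the end, for the whole second after the job is handed in: All three tealights lie at rest in the catch tray, any way up: underside centre inside the tray (40 mm either way in x, 187 mm in y), under 50 mm above the trolley. Votive upright (0.2 rad), within 15 mm of its start; jar, tumbler and opener within 20 mm of theirs (x of tealight1 in the frame of catch between -0.04 and 0.04 m and y of tealight1 in the frame of catch between -0.187 and 0.187 m and height (world z) of each of tealight1, tealight2, tealight3 below 0.05 m and linear speed of each of tealight1, tealight2, tealight3 below 0.03 m/s and x of tealight2 in the frame of catch between -0.04 and 0.04 m and y of tealight2 in the frame of catch between -0.187 and 0.187 m and x of tealight3 in the frame of catch between -0.04 and 0.04 m and y of tealight3 in the frame of catch between -0.187 and 0.187 m and distance of votive from where it was at the start of the episode below 0.015 m and angle between votive's own z axis and vertical below 0.2 rad and distance of each of jar, tumbler, opener from where it was at the start of the episode below 0.02 m); the robot touches nothing.
It fails at once if a tealight is lifted more than 15 mm above the board's top (height (world z) of any of tealight1, tealight2, tealight3 above 0.075 m).
It fails at once if the votive is shoved more than 15 mm or tipped by more than 0.2 rad (distance of votive from where it was at the start of the episode above 0.015 m or angle between votive's own z axis and vertical above 0.2 rad).
It fails at once if the jar, the tumbler or the opener is moved more than 20 mm (distance of any of jar, tumbler, opener from where it was at the start of the episode above 0.02 m).
It also fails if it takes over 56 s, if anything falls off the work surface, if the arm or the gripper's body presses on something with over 40 N, if the wrist force passes 120 N, or if a joint passes its speed limit or range.

## Working session

There is one attempt and no reset: what is moved stays moved. The work goes in short steps, Python scripts to look and compute and a shell command to move; the robot and the scene stay as the last step left them, time stands still between calls to the robot, and variables do not carry over. Pictures are saved under pics/ and viewed, at most 10 in all, crops included, and the job is handed in when it is done.

```bash
mkdir -p pics; cat > h.py <<'E'
import numpy as np,cv2
from workcell import env
def ray(cam,px,z):
    c=env.calibration(cam);K=np.array(c["K"]);D=np.array(c["distortion"]);T=np.array(c["T"])
    u=cv2.undistortPoints(np.array([[px]],float),K,D)[0,0]
    d=T[:3,:3]@np.array([u[0],u[1],1]);o=T[:3,3]
    return o+d*(z-o[2])/d[2]
def save(cam,n):
    im=env.read_camera(cam);cv2.imwrite(f"pics/{n}.png",im[:,:,::-1]);return im
E
python3 - <<'E'
from h import *
save("top","top1");
for l,z in [("tealight1",.076),("votive",.1),("board",.06),("jar",.12),("tumbler",.09),("opener",.003)]:
    for r in env.recognise("top",l)[:5]: print(l,round(r["score"],2),np.round(r["centre"]),ray("top",r["centre"],z).round(3))
s=env.get_state();print(s["clock"],s["tcp_pos"],s["orientation"],s["finger_gap"])
E
```

```text
tealight1 0.71 [308. 189.] [0.612 0.008 0.076]
tealight1 0.65 [333. 162.] [ 0.695 -0.07   0.076]
tealight1 0.49 [278. 193.] [0.601 0.096 0.076]
tealight1 0.41 [335. 200.] [ 0.577 -0.072  0.076]
votive 0.9 [363. 207.] [ 0.549 -0.152  0.1  ]
board 0.55 [318. 224.] [ 0.507 -0.021  0.06 ]
jar 0.96 [148. 239.] [0.459 0.463 0.12 ]
tumbler 0.87 [477. 242.] [ 0.439 -0.485  0.09 ]
opener 0.65 [445. 182.] [ 0.649 -0.435  0.003]
0.35 [0.17964989 0.54613476 0.24808127] [-5.35839242e-05  1.58233065e-01  9.87401773e-01 -1.81546184e-04] 0.08526621332052846
```

View pics/top1.png

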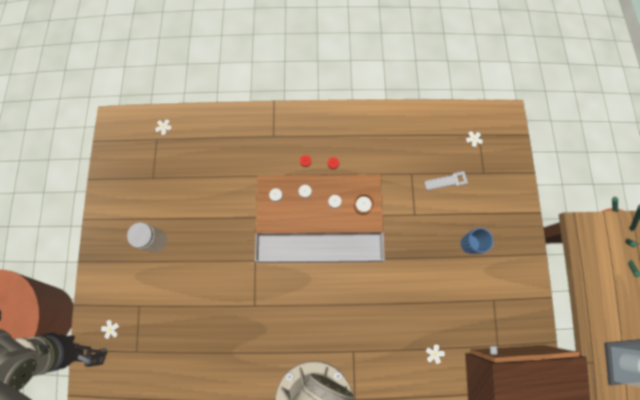

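The top view shows the white tealights at about (276,194), (305,190) and (335,201), and the votive at (363,205). The red decoys sit behind the board at (306,160) and (333,163). The tray is in front, at rows 234–262. Next I'll get refined positions and the board corners.

```bash
python3 - <<'E'
from h import *
im=cv2.imread("pics/top1.png")
g=im.min(axis=2)
m=(g>170).astype(np.uint8);m[:178]=0;m[232:]=0;m[:,:258]=0;m[:,381:]=0
n,_,st,c=cv2.connectedComponentsWithStats(m)
for i in range(1,n):
    if st[i,4]>20: print(st[i],c[i].round(1),ray("top",c[i],.076).round(4),ray("top",c[i],.1).round(4))
for p in [(257,176),(381,176),(382,234),(257,234)]: print(p,ray("top",p,.06).round(3))
for p in [(256,262),(383,262)]: print(p,ray("top",p,.055).round(3))
cv2.imwrite("pics/crop.png",cv2.resize(im[145:275,240:400],None,fx=4.5,fy=4.5,interpolation=cv2.INTER_CUBIC))
E
```

```text
[299 185  12  12 116] [304.6 190.5] [0.607  0.0173 0.076 ] [0.6006 0.0165 0.1   ]
[270 189  12  11 110] [275.3 194.1] [0.5971 0.1049 0.076 ] [0.5909 0.1023 0.1   ]
[329 195  12  12 117] [334.5 200.6] [ 0.5743 -0.0718  0.076 ] [ 0.5686 -0.0707  0.1   ]
[356 197  15  14 166] [363.2 203.7] [ 0.5634 -0.157   0.076 ] [ 0.5579 -0.1541  0.1   ]
(257, 176) [0.66  0.164 0.06 ]
(381, 176) [ 0.654 -0.218  0.06 ]
(382, 234) [ 0.474 -0.211  0.06 ]
(257, 234) [0.48 0.16 0.06]
(256, 262) [0.398 0.162 0.055]
(383, 262) [ 0.392 -0.211  0.055]
```

View pics/crop.png

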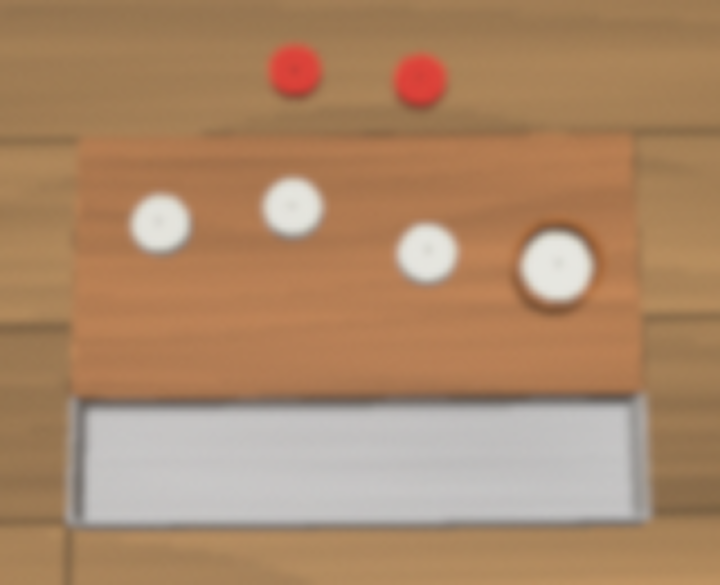

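The board's yaw is about -1° and its front edge is at x≈0.477. I'll push each tealight with the fingers partly open, as a two-point cradle. First I turn the tool square and move behind tealight A.

```bash
python3 -m pendant '[[-0.5,0,0,0,-0.15],[-0.5,0,0,0,-0.15],[-0.5,-0.04,-0.038,0,0],[-0.5,-0.04,-0.038,0,0],[-0.5,-0.04,-0.038,0,0],[-0.5,-0.04,-0.038,0,0],[-0.5,-0.04,-0.038,0,0],[-0.5,-0.04,-0.038,0,0]]'; python3 -m pendant '[[-0.5,-0.04,-0.038,0,0],[-0.5,-0.04,-0.038,0,0],[-0.5,-0.04,-0.038,0,0],[-0.5,-0.04,-0.038,0,0],[-0.5,-0.04,-0.038,0,0],[-0.5,-0.03,-0.02,0,0],[-0.5,0,0,0,0]]'
```

```text
clock: 1.35
tcp_pos: [0.4167, 0.3126, 0.2485]
orientation: [0.0, 0.009, 1.0, 0.0]
wrist_force: [1.2, 0.9, 0.2]
finger_gap: 0.0216
grip_force: 0.0
clock: 2.22
tcp_pos: [0.6435, 0.0977, 0.2471]
orientation: [-0.0, 0.011, 1.0, -0.0]
wrist_force: [-0.4, 0.5, 0.0]
finger_gap: 0.0216
grip_force: 0.0
```

```bash
python3 -m pendant '[[-0.5,-0.004,0.007,0.04,0],[-0.5,0,0,0.04,0],[-0.5,0,0,0.03,0],[-0.5,0,0,0,0]]'; python3 - <<'E'
from h import *
from scipy.spatial.transform import Rotation as R
s=env.get_state();im=save("wrist","w1")
c=env.calibration("wrist");q=s["orientation"];T=np.eye(4);T[:3,:3]=R.from_quat([q[1],q[2],q[3],q[0]]).as_matrix();T[:3,3]=s["tcp_pos"]
T=T@np.array(c["tool_from_camera"]);K=np.array(c["K"]);D=np.array(c["distortion"])
print(s["tcp_pos"])
m=(im.min(axis=2)>150).astype(np.uint8);n,_,st,ce=cv2.connectedComponentsWithStats(m)
for i in range(1,n):
    if st[i,4]>150:
        u=cv2.undistortPoints(ce[i].reshape(1,1,2),K,D)[0,0];d=T[:3,:3]@np.array([u[0],u[1],1]);o=T[:3,3]
        print(st[i],(o+d*(.076-o[2])/d[2]).round(4))
E
```

```text
clock: 2.72
tcp_pos: [0.643, 0.1077, 0.1357]
orientation: [-0.003, 0.008, 1.0, -0.0]
wrist_force: [-0.0, -0.9, 0.2]
finger_gap: 0.0211
grip_force: 0.0
[0.64303903 0.10771321 0.13569463]
[   0  100   60   63 2436] [ 0.5752 -0.0641  0.076 ]
[ 280  129   66   65 3303] [0.5969 0.1067 0.076 ]
[ 132  151   70   62 3050] [0.6069 0.0194 0.076 ]
```

View pics/w1.png

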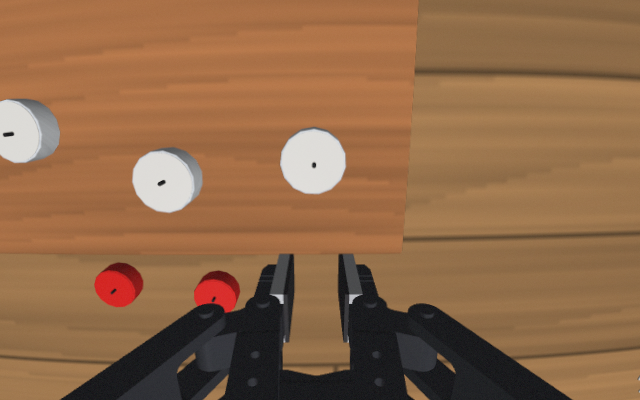

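The wrist view shows tealight A at (313,161), centred between the fingers, with the board's back edge at row 252. Now I'll lower and push.

```bash
python3 -m pendant '[[-0.5,0,0,0.03,0],[-0.5,0,0,0.023,0],[-0.5,0.01,0,0,0],[-0.5,0.015,0,0,0],[-0.5,0.02,0,0,0],[-0.5,0.02,0,0,0],[-0.5,0.02,0,0,0],[-0.5,0.02,0,0,0]]'; python3 -m pendant '[[-0.5,0.015,0,0,0],[-0.5,0.012,0,0,0],[-0.5,0.01,0,0,0],[-0.5,0.01,0,0,0],[-0.5,0.01,0,0,0],[-0.5,0.01,0,0,0],[-0.5,0,0,0,0]]'; python3 - <<'E'
from h import *
save("top","top2")
E
```

```text
clock: 3.78
tcp_pos: [0.5412, 0.1091, 0.0882]
orientation: [0.002, 0.009, 1.0, 0.0]
wrist_force: [-0.4, 0.1, -0.4]
finger_gap: 0.0214
grip_force: 0.0
clock: 4.65
tcp_pos: [0.473, 0.11, 0.0851]
orientation: [-0.0, 0.009, 1.0, 0.0]
wrist_force: [-0.1, -0.2, -0.5]
finger_gap: 0.0213
grip_force: 0.0
```

View pics/top2.png

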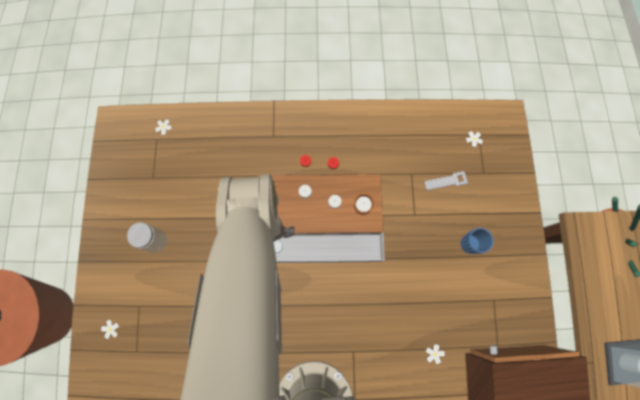

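A white spot at (278,246), beside the arm, suggests tealight A is in the tray. I'll confirm that later. Next is B.

```bash
python3 -m pendant '[[-0.5,0,0,-0.025,0],[-0.5,0,0,-0.025,0],[-0.5,-0.046,-0.022,0,0],[-0.5,-0.046,-0.022,0,0],[-0.5,-0.046,-0.022,0,0],[-0.5,-0.046,-0.022,0,0],[-0.5,0,0,0,0]]'
```

```text
clock: 5.58
tcp_pos: [0.6597, 0.0164, 0.1339]
orientation: [0.001, 0.01, 1.0, -0.0]
wrist_force: [-0.2, 0.4, -0.7]
finger_gap: 0.0212
grip_force: 0.0
```

```bash
python3 -m pendant '[[-0.5,0,0.001,0.028,0],[-0.5,0,0,0.022,0],[-0.5,0.01,0,0,0],[-0.5,0.015,0,0,0],[-0.5,0.02,0,0,0],[-0.5,0.02,0,0,0],[-0.5,0.02,0,0,0],[-0.5,0.02,0,0,0]]'; python3 -m pendant '[[-0.5,0.02,0,0,0],[-0.5,0.015,0,0,0],[-0.5,0.012,0,0,0],[-0.5,0.012,0,0,0],[-0.5,0.01,0,0,0],[-0.5,0.01,0,0,0],[-0.5,0.01,0,0,0],[-0.5,0,0,0,0]]'
```

```text
clock: 6.58
tcp_pos: [0.5504, 0.0219, 0.0868]
orientation: [0.001, 0.009, 1.0, -0.0]
wrist_force: [0.0, 1.1, 0.5]
finger_gap: 0.0209
grip_force: 0.0
clock: 7.58
tcp_pos: [0.4615, 0.0232, 0.0852]
orientation: [-0.0, 0.009, 1.0, 0.0]
wrist_force: [-0.0, 0.4, 0.9]
finger_gap: 0.0214
grip_force: 0.0
```

```bash
python3 -m pendant '[[-0.5,0,0,-0.025,0],[-0.5,0,0,-0.025,0],[-0.5,-0.042,-0.022,0,0],[-0.5,-0.042,-0.022,0,0],[-0.5,-0.042,-0.022,0,0],[-0.5,-0.042,-0.022,0,0],[-0.5,0,0,0,0]]'; python3 - <<'E'
from h import *
save("wrist","w2")
E
```

```text
clock: 8.45
tcp_pos: [0.6318, -0.0699, 0.1342]
orientation: [0.001, 0.01, 1.0, -0.0]
wrist_force: [-0.7, -0.4, 0.1]
finger_gap: 0.0212
grip_force: 0.0
```

View pics/w2.png

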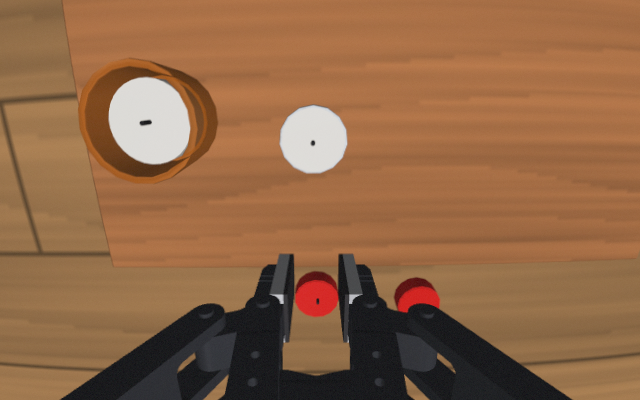

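Tealight C at (313,139) is centred between the fingers, and the votive at (148,120) is well clear. Now I'll push C off and back away.

```bash
python3 -m pendant '[[-0.5,0,0,0.028,0],[-0.5,0,0,0.022,0],[-0.5,0.01,0,0,0],[-0.5,0.015,0,0,0],[-0.5,0.02,0,0,0],[-0.5,0.02,0,0,0],[-0.5,0.02,0,0,0],[-0.5,0.015,0,0,0]]'; python3 -m pendant '[[-0.5,0.015,0,0,0],[-0.5,0.012,0,0,0],[-0.5,0.012,0,0,0],[-0.5,0.01,0,0,0],[-0.5,0.01,0,0,0],[-0.5,0.01,0,0,0],[-0.5,0,0,0,0]]'; python3 -m pendant '[[-0.5,0,0,-0.04,0],[-0.5,0,0,-0.05,0],[-0.5,0,0,-0.05,0],[-0.5,0,0.05,-0.03,0],[-0.5,0,0.05,0,0],[-0.5,0,0.05,0,0],[-0.5,0,0.05,0,0],[-0.5,0,0.05,0,0]]'; python3 -m pendant '[[-0.5,0,0.05,0,0],[-0.5,0,0.05,0,0],[-0.5,0,0.05,0,0],[-0.5,0,0,0,0]]'; python3 - <<'E'
from h import *
im=save("top","top3")
cv2.imwrite("pics/top3c.png",cv2.resize(im[140:280,100:500,::-1],None,fx=2,fy=2,interpolation=cv2.INTER_CUBIC))
E
```

```text
clock: 9.5
tcp_pos: [0.5274, -0.0656, 0.0867]
orientation: [0.001, 0.009, 1.0, -0.0]
wrist_force: [-0.6, -0.9, 0.0]
finger_gap: 0.0211
grip_force: 0.0
clock: 10.38
tcp_pos: [0.459, -0.0647, 0.0852]
orientation: [-0.0, 0.009, 1.0, 0.0]
wrist_force: [0.1, -0.0, -0.5]
finger_gap: 0.0214
grip_force: 0.0
clock: 11.38
tcp_pos: [0.4646, 0.1869, 0.2555]
orientation: [0.001, 0.009, 1.0, 0.0]
wrist_force: [1.9, -0.5, -0.1]
finger_gap: 0.0213
grip_force: 0.0
clock: 11.88
tcp_pos: [0.4669, 0.3382, 0.2546]
orientation: [-0.0, 0.007, 1.0, 0.0]
wrist_force: [-0.5, -0.3, 0.4]
finger_gap: 0.0211
grip_force: 0.0
```

View pics/top3c.png

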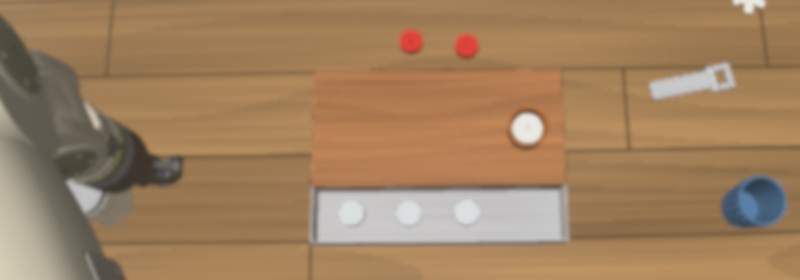

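All three tealights lie in the tray at crop positions (351,213), (408,213) and (467,212). The votive is still in place at (527,128), and the arm is clear above the jar.

```bash
python3 -c "
from workcell import env
print(env.hand_in())"
```

```text
the job is handed in; nothing more can be done
None
```

I swept all three tealights off the board's front edge; the last picture shows them lying in the catch tray, with the votive, tumbler and opener where they started and the jar mostly hidden behind the arm, and I handed the job in at about 12 s (no verdict came back).

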